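# Switch the drink-line selector through its H-gate to the rinse line

### The job

Switch the drink-line selector over to the rinse line, which is the slot whose tag carries the ring: with the fingertips push its lever out of the closed slot, through the H-shaped gate, and fully home in that slot. Push it gently from the side, never grip or force it, and do not push it into any other tagged slot on the way. Leave the other things on the counter where they are.

Things in the scene. Friction and masses are not known exactly. Their poses are not given: they have to be found in the camera images.
- selector: Drink-line selector box fixed to the counter, turned 9 to 32 degrees counterclockwise: grey housing 120 (x) by 106 (y) by 66 mm high; three brass hose stubs stick 20 mm out of its far (+x) side. Origin: centre of its underside; x points to the stubs, away from the robot, y to its left, z up. The lever starts in its near right slot (x < 0, y < 0), the closed slot, the only one without a tag.
- gate (a point): Middle of the H-shaped gate in the selector's top plate, 66 mm above the counter; axes as the selector's. The gate is 18 mm wide throughout: two lanes along x, centred at y = +19 mm (left) and -19 mm (right), each from x = -24 to +24 mm, joined half-way by a cross lane along y at x = 0. Four slots: far left, near left, far right, near right.
- lever: Lever: steel stem 10 mm thick up through the gate, with a round black knob 32 mm long and 26 mm across. Origin: knob centre, 100 mm along the stem from the pivot; z up along the stem. Pivot: on the selector's middle axis, 12 mm above its underside; upright, the knob centre is 112 mm above the counter. 2 to 3 N at the knob moves it; it stays where it is left, without spring or detent.
- fore_aft (a joint): Lean of the lever along the selector's x, rad: 0 upright, positive to the far side (+x). In the cross lane about -0.07 to +0.07; only there can the lever move sideways from lane to lane. Fully home in a far slot it stops at about +0.33, in a near slot at about -0.33 (knob centre about 33 mm off the middle).
- sideways (a joint): Lean of the lever along the selector's y, rad: 0 upright, positive to the left (+y). About +0.28 to +0.40 in the left lane, -0.28 to -0.40 in the right lane (knob centre about 28 to 39 mm off the middle); the gate stops it at about 0.40.
- tag_ring: Tag with a raised steel ring (about 21 mm across) on a black square plate 26 by 26 by 3 mm; marks the rinse line. Lies on the selector's top at the outer end of its slot: 42 mm from the middle in x (+ far, - near) and 19 mm in y (+ left, - right), selector frame; which of the three varies. Origin: centre of its underside, 66 mm above the counter.
- tag_cross: Like tag_ring, but with a raised plus-shaped cross; marks another slot.
- tag_bar: Like tag_ring, but with a single raised straight bar; marks another slot.
- jigger: Bystander: steel double jigger, 45 mm in diameter, 87 mm high, standing right of the selector. Origin: centre of its foot.
- tasting_cup: Bystander: clear plastic cup, 66 mm in diameter, 62 mm high, left of the selector. Origin: centre of its foot.
- spare_nozzle: Bystander: chromed nozzle 29 mm in diameter, 62 mm high, standing right of the selector. Origin: centre of its foot.
- pen_orange: Bystander: orange pen 139 mm long, 12 mm high, lying close to the selector's right side. Origin: under its middle.
- biscuit_box: Bystander: red carton 98 by 165 by 42 mm, lying at the right edge of the counter. Origin: centre of its underside.
- sweet_bar: Bystander: wrapped bar 43 by 147 by 12 mm, lying at the left edge of the counter. Origin: centre of its underside.

How it is judged:
At the end, for the whole second after the job is handed in: The lever rests in the slot whose tag carries the ring, leaning at least 0.27 rad (of about 0.33) along that slot, at rest (((x of tag_ring in the frame of selector above 0 m and y of tag_ring in the frame of selector above 0 m and value of joint fore_aft above 0.27 rad and value of joint sideways above 0.2 rad) or (x of tag_ring in the frame of selector below 0 m and y of tag_ring in the frame of selector above 0 m and value of joint fore_aft below -0.27 rad and value of joint sideways above 0.2 rad) or (x of tag_ring in the frame of selector above 0 m and y of tag_ring in the frame of selector below 0 m and value of joint fore_aft above 0.27 rad and value of joint sideways below -0.2 rad)) and velocity of joint fore_aft between -0.05 and 0.05 rad/s and velocity of joint sideways between -0.05 and 0.05 rad/s); the robot touches nothing.
It fails at once if the lever was pushed into a tagged slot other than the ring's (more than 0.2 rad along it) ((value of joint each of fore_aft, sideways above 0.2 rad and not (x of tag_ring in the frame of selector above 0 m and y of tag_ring in the frame of selector above 0 m)) or (value of joint fore_aft below -0.2 rad and value of joint sideways above 0.2 rad and not (x of tag_ring in the frame of selector below 0 m and y of tag_ring in the frame of selector above 0 m)) or (value of joint fore_aft above 0.2 rad and value of joint sideways below -0.2 rad and not (x of tag_ring in the frame of selector above 0 m and y of tag_ring in the frame of selector below 0 m))).
It fails at once if the lever was gripped or forced (more than 30 N between the fingers and the lever) (contact force between the fingers and lever above 30 N).
It fails at once if another thing on the counter was moved (more than 20 mm) (distance of any of jigger, tasting_cup, spare_nozzle, pen_orange, biscuit_box, sweet_bar from where it was at the start of the episode above 0.02 m).
It also fails if it takes over 56 s, if anything falls off the work surface, if the arm or the gripper's body presses on something with over 40 N, if the wrist force passes 120 N, or if a joint passes its speed limit or range.

### The arm

A 6-joint arm with a two-finger parallel gripper is mounted at the origin on a cart in front of the work surface, level with it; the furniture and walls round the work are solid. World frame = base frame: x ahead of the robot, y to its left, z up, the work surface at z = 0. Lengths are in m, angles in rad, forces in N, time in s.
With the tool pointing down it reaches from about 0.425 to 0.925 m from the base axis. Payload 12.5 kg.
Tool frame: the origin (TCP) lies midway between the tips of the shut fingers; the grasp point (between the pads) lies 19 mm behind it; z points along the fingers, y is the line along which they close (so a half turn about z gives the same grasp; the last joint's range is limited). The gripper opens to 85 mm and grips with 20 to 120 N. Pads are 22 mm wide; open, the fingers measure 114 mm over their backs; the gripper's body (76 mm by 85 mm) begins 54 mm behind the grasp point. The pads swing forward as they close: fully open they stand 13 mm farther back than shut.
Start: joints at [1.01, 0.491, 1.559, -0, 1.092, -0.106], TCP at [0.275, 0.561, 0.231] pointing down, gripper open.
Joint ranges: [-3.1, 3.1], [-0.84, 2.19], [0.05, 2.79], [-1.13, 4.28], [0.06, 2.93], [-2.69, 2.69]. Speed limits (rad/s): [2.22, 2.22, 2.79, 3.14, 3.14, 3.14].

### API

Orientations are given as a unit quaternion [w, x, y, z].
In Python, from cell import * gives the robot as it stands.
- The arm moves only by the shell command python3 -m pendant 'ROWS' [FORCE]. ROWS is a JSON object of lists of equal length, an entry for each row: "gripper": the finger opening in m, from 0 to 0.0854; "translation": the shift along the tool's x, y, z in m, a list of three; "twist": the turn, a rotation vector about the tool's x, y, z in degrees, a list of three. In form: {"gripper": [gripper, ...], "translation": [[dx, dy, dz], ...], "twist": [[wx, wy, wz], ...]}. A call has exactly 8 rows; each row shifts and turns the commanded pose from where the row before left it, along the tool's axes as they then stand; what a row does not reach is not made up. A row lasts 1/10 s, in which the tool goes at most 50 mm and 8.59 degrees, less where a joint would pass 70% of its speed; a pose out of reach is approached as far as the arm can. A call with a gripper value outside its range is refused whole. The fingers move at their own pace and stop on an object; FORCE is the grip in N (left out, the last holds). Time passes only in rows, so rows that do not move let the fingers close, or fill a call up. It gives the time, the measured TCP pose, the force, the opening and the grip force at its end, in the units of the state.
- get_state(): the state, without advancing time (a new reading comes with each control period).
- camera(name): name is "side" or "top"; returns a dict with "frame" (384x512x3 uint8, red, green, blue), "fx", "fy", "cx", "cy" (pixels), "k1" (the pictures are not rectified: a ray, as slopes to the right and down, at radius r is drawn at 1 + k1 r^2 times it, then the intrinsics apply), "T" (4x4, takes a point from camera to world coordinates). Camera axes: x right, y up, looking along -z (the intrinsics and any distortion apply to the point x, -y, -z); pixel columns grow to the right and rows downward; lengths in m; the calibration is good to about 2 mm. A picture is of the moment at which its call begins. There is no depth.
- hand_in(): hands the job in; it is judged then, once.
Trained networks look in the newest picture that a camera, given by its name, has taken for a name from the list of things; names that differ only in an ending like _2 or _b are one class to them, and where a whole thing is asked for, a point or a joint stands for the part that bears it (a point fixed in the world has none). Each returns a list of dicts, best first, with "score" (0 to 1); they miss things now and then, are a little off and sometimes report something else, mostly with a low value. They report only what shows in the picture. A call takes as long as a camera call.
- regions_of(camera, label): "mask" (384x512 bool, what is visible of it).
- landmark_of(camera, label): "point" ([x, y, z] in m, in world coordinates, good to about 4 mm: a listed point, or the origin of a listed thing).
The state is a dict: "time": time; "q": joint angles; "qvel": joint speeds; "tau": joint torques, N m; "position": TCP position; "eef_rot": TCP orientation; "contact_force": force on the tool from outside, world axes, zero at the start; "wrist_torque": the same for the moment, N m; "width": finger opening in m; "finger_force": force on a finger pad.
Only numpy, scipy, OpenCV 4.12 (cv2) and the standard library are available. Lean on these libraries where they do the work, as an engineer would, in place of code of your own. Each camera call takes 0.05 s, during which the arm holds its last target. There are 200 camera calls.

## Working session

There is one attempt and no reset: what is moved stays moved. The work goes in short steps, Python scripts to look and compute and a shell command to move; the robot and the scene stay as the last step left them, time stands still between calls to the robot, and variables do not carry over. Pictures are saved under pics/ and viewed, at most 10 in all, crops included, and the job is handed in when it is done.

```bash
mkdir -p pics; python3 - <<'E'
from cell import *
import cv2,numpy as np
for c in("top","side"):
    d=camera(c); cv2.imwrite(f"pics/{c}0.png",cv2.resize(d["frame"][:,:,::-1],(768,576)))
    for l in("selector","gate","lever","tag_ring","tag_cross","tag_bar","jigger","tasting_cup","spare_nozzle"):
        r=landmark_of(c,l)
        print(c,l,[(np.round(x["point"],3).tolist(),round(x["score"],2)) for x in r[:2]])
s=get_state();print(s)
E
```

```text
top selector [([0.496, 0.02, -0.003], 0.87)]
top gate [([0.488, 0.017, 0.071], 0.7)]
top lever [([0.481, -0.02, 0.101], 0.49)]
top tag_ring [([0.522, 0.05, 0.067], 0.63)]
top tag_cross [([0.536, 0.013, 0.067], 0.46), ([0.491, 0.019, 0.07], 0.3)]
top tag_bar [([0.444, 0.021, 0.063], 0.39)]
top jigger [([0.48, -0.122, -0.002], 0.5)]
top tasting_cup [([0.501, 0.137, -0.002], 0.77)]
top spare_nozzle [([0.57, -0.083, -0.0], 0.53)]
side selector [([0.49, 0.015, 0.002], 0.76), ([0.515, -0.326, -0.001], 0.56)]
side gate [([0.495, 0.017, 0.068], 0.65)]
side lever [([0.479, -0.02, 0.102], 0.55)]
side tag_ring [([0.525, 0.049, 0.063], 0.53), ([0.505, 0.137, 0.001], 0.18)]
side tag_cross [([0.534, 0.014, 0.065], 0.46)]
side tag_bar [([0.446, 0.022, 0.065], 0.43)]
side jigger [([0.481, -0.117, -0.002], 0.77)]
side tasting_cup [([0.506, 0.135, 0.001], 0.64)]
side spare_nozzle [([0.576, -0.084, -0.001], 0.64)]
{'time': 1.0, 'q': array([ 1.01037946e+00,  4.90915359e-01,  1.55890216e+00, -2.67323678e-05,
        1.09169716e+00, -1.05614147e-01]), 'qvel': array([ 0.00107845, -0.00049414, -0.0013711 ,  0.00114325,  0.00071632,
       -0.00131375]), 'tau': array([ 1.35154227e-03, -6.18277645e+01, -2.61865979e+01, -7.75465605e-05,
        1.75708060e-04, -2.04994899e-05]), 'position': array([0.27455445, 0.56148391, 0.23131665]), 'eef_rot': array([2.39543500e-05, 2.25440547e-01, 9.74256926e-01, 3.29671850e-05]), 'contact_force': array([-0.73408408, -0.88148103, -0.19498676]), 'wrist_torque': array([ 0.04650767, -0.00768957, -0.02573919]), 'finger_force': 0.0, 'width': 0.0852929237221623}
```

View pics/top0.png

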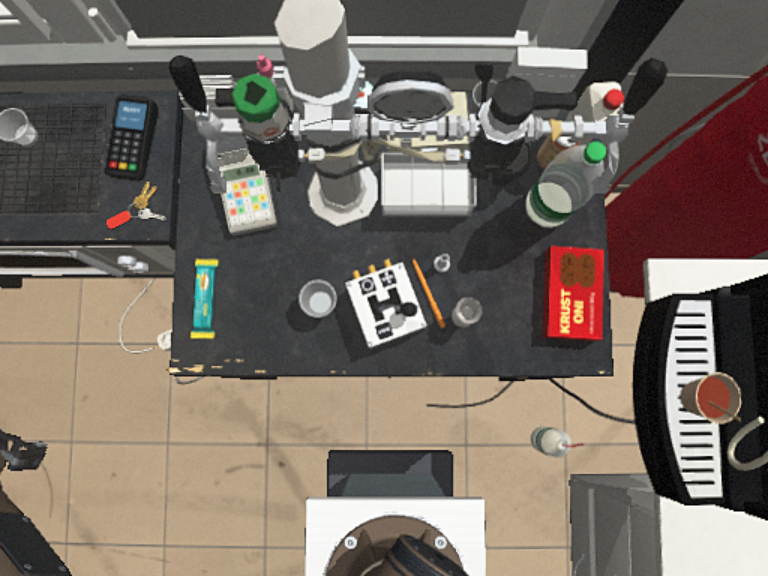

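View pics/side0.png

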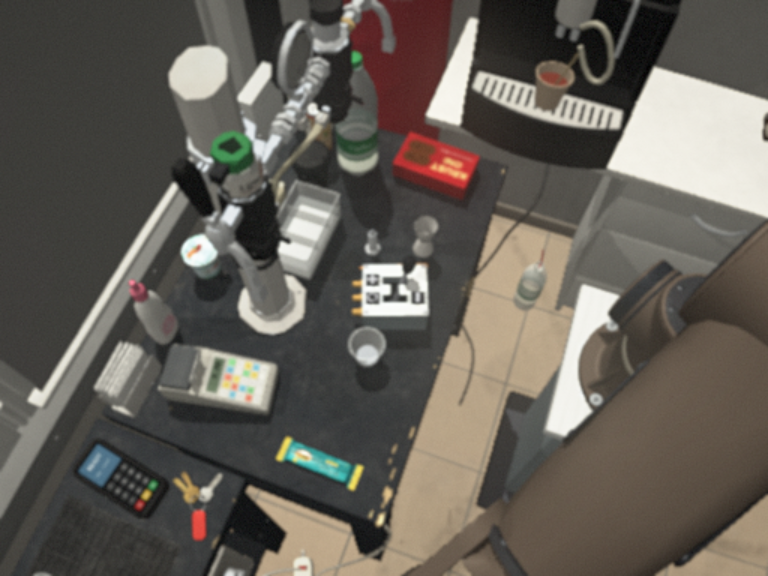

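The ring tag is far left (top view, about 366,284), the cross is far right (390,278) and the bar is near left (384,330). The lever knob is near right (407,310). Next I'll refine the yaw and centre from the white top plate.

```bash
cat > h.py <<'E'
from cell import *
import cv2,numpy as np
from scipy.spatial.transform import Rotation as R
def plane(d,uv,z):
    uv=np.asarray(uv,float); s=(uv-[d["cx"],d["cy"]])/[d["fx"],d["fy"]]; p=s.copy()
    for _ in range(20): p=s/(1+d["k1"]*(p**2).sum(1,keepdims=True))
    r=np.c_[p[:,0],-p[:,1],-np.ones(len(p))]@d["T"][:3,:3].T; o=d["T"][:3,3]
    return o+r*((z-o[2])/r[:,2])[:,None]
E
python3 - <<'E'
from h import *
for c in("top","side"):
    d=camera(c); f=d["frame"]
    m=regions_of(c,"selector")[0]["mask"]
    w=(m&(f.min(2)>190)).astype(np.uint8)
    n,l,st,_=cv2.connectedComponentsWithStats(w); k=1+np.argmax(st[1:,4]); v,u=np.where(l==k)
    P=plane(d,np.c_[u,v],.066)[:,:2]
    (cx,cy),sz,a=cv2.minAreaRect((P*1000).astype(np.float32)); print(c,cx,cy,sz,a,len(u))
    u0,v0=int(u.mean()),int(v.mean())
    cv2.imwrite(f"pics/{c}c.png",cv2.resize(f[v0-45:v0+45,u0-50:u0+50,::-1],None,fx=6,fy=6,interpolation=cv2.INTER_CUBIC)); print(u0,v0)
E
```

```text
top 492.1337890625 17.40546417236328 (120.39495849609375, 106.05970764160156) 20.384973526000977 1037
256 203
side 494.25689697265625 15.996879577636719 (119.79597473144531, 104.71674346923828) 20.152185440063477 683
258 195
```

View pics/topc.png

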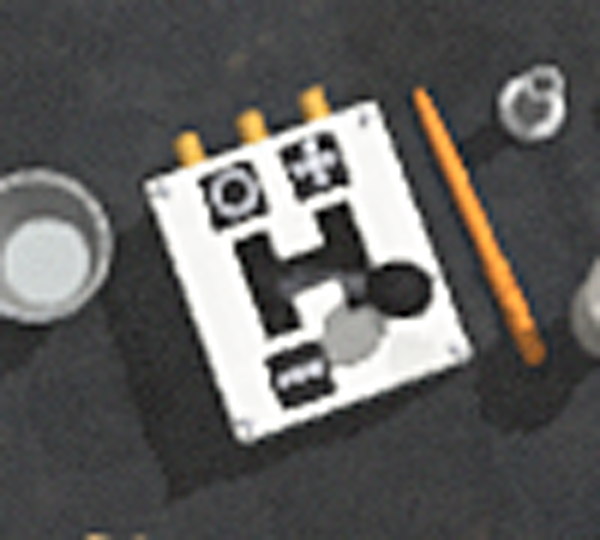

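The crop confirms the ring at far left (235,190), the cross at far right (315,163), the bar at near left (302,378) and the knob at near right (400,288). The selector centre is (0.493, 0.017) and its yaw is 20.3°. Next I'll turn the tool so that tool x points left and tool y points far along the selector axes, with the fingers shut.

```bash
cat >> h.py <<'E'
C=np.array([.493,.0167]); A=np.radians(20.3); S=np.array([[np.cos(A),np.sin(A)],[-np.sin(A),np.cos(A)]])
def st():
    s=get_state(); q=s["eef_rot"]; r=R.from_quat(q,scalar_first=True).as_matrix()
    p=S@(s["position"][:2]-C)*1000; f=s["contact_force"]
    print("t%.1f sel x%.1f y%.1f z%.1f mm | toolx err deg %.1f tilt %.2f | F sel %s z%.1f"%(s["time"],*p,s["position"][2]*1000,np.degrees(np.arctan2(r[1,0],r[0,0])-A)-90,np.degrees(np.arccos(-r[2,2])),np.round(S@f[:2],1),f[2]))
    return s
E
python3 -m pendant '{"gripper":[0,0,0,0,0,0,0,0],"translation":[[0,0,0],[0,0,0],[0,0,0],[0,0,0],[0,0,0],[0,0,0],[0,0,0],[0,0,0]],"twist":[[0,0,5.5],[0,0,5.5],[0,0,5.5],[0,0,5.5],[0,0,5.5],[0,0,5.5],[0,0,5.5],[0,0,5]]}' 20
python3 - <<'E'
from h import *
st()
for w in([.47,.22],):print(S@(np.array(w)-C)*1000)
E
```

```text
time: 2.0
position: [0.2745, 0.5615, 0.2313]
eef_rot: [0.0, 0.572, 0.82, 0.0]
contact_force: [-0.3, -0.1, -0.1]
width: -0.0
finger_force: 0.0
t2.0 sel x-15.9 y586.7 z231.3 mm | toolx err deg -0.1 tilt 0.01 | F sel [-0.3  0. ] z-0.1
[ 48.96057247 198.65234039]
```

```bash
python3 -m pendant '{"gripper":[0,0,0,0,0,0,0,0],"translation":[[-0.042,0.008,0],[-0.042,0.008,0],[-0.042,0.008,0],[-0.042,0.008,0],[-0.042,0.008,0],[-0.042,0.008,0],[-0.042,0.008,0],[-0.042,0.008,0]],"twist":[[0,0,0],[0,0,0],[0,0,0],[0,0,0],[0,0,0],[0,0,0],[0,0,0],[0,0,0]]}' 
python3 -c "
from h import *
st()"
```

```text
time: 2.8
position: [0.4526, 0.2675, 0.2315]
eef_rot: [0.0, 0.57, 0.821, 0.0]
contact_force: [0.8, 0.3, 0.6]
width: -0.0001
finger_force: 0.0
t2.8 sel x49.1 y249.2 z231.5 mm | toolx err deg 0.1 tilt 0.03 | F sel [0.9 0. ] z0.6
```

```bash
python3 -m pendant '{"gripper":[0,0,0,0,0,0,0,0],"translation":[[-0.0352,-0.0146,0.009],[-0.0352,-0.0146,0.009],[-0.0352,-0.0146,0.009],[-0.0352,-0.0146,0.009],[-0.0352,-0.0146,0.009],[-0.0352,-0.0146,0.009],[-0.0352,-0.0146,0.009],[-0.0352,-0.0146,0.009]],"twist":[[0,0,0],[0,0,0],[0,0,0],[0,0,0],[0,0,0],[0,0,0],[0,0,0],[0,0,0]]}' 
python3 - <<'E'
from h import *
st()
d=camera("top");cv2.imwrite("pics/t2.png",cv2.resize(d["frame"][150:260,190:330,::-1],None,fx=5,fy=5))
d=camera("side");cv2.imwrite("pics/s2.png",cv2.resize(d["frame"][130:250,200:350,::-1],None,fx=5,fy=5))
E
```

```text
time: 3.6
position: [0.4406, -0.0372, 0.1592]
eef_rot: [0.0, 0.57, 0.821, 0.0]
contact_force: [0.7, 0.5, -0.4]
width: 0.0
finger_force: 0.0
t3.6 sel x-67.8 y-32.4 z159.2 mm | toolx err deg 0.1 tilt 0.04 | F sel [0.9 0.2] z-0.4
```

View pics/s2.png

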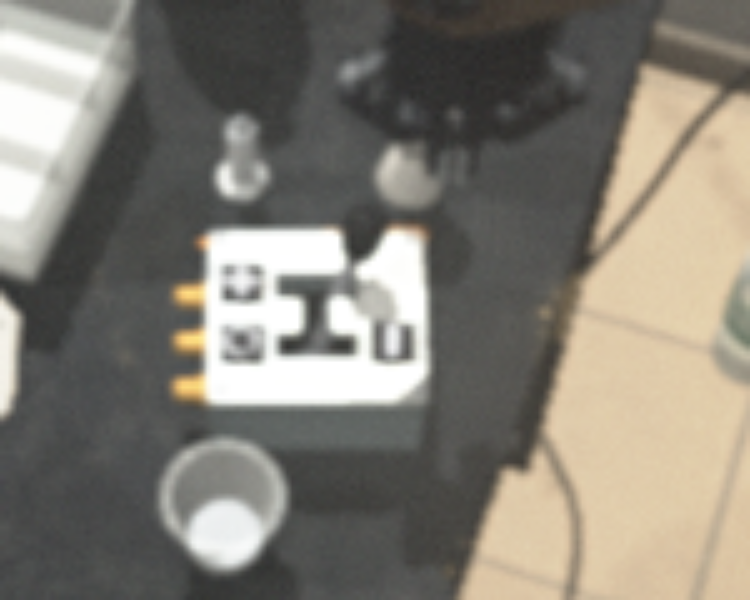

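The side crop shows the tips at (445,170), behind and clear of the knob at (365,235). I'll descend to z of about 0.09, slightly farther back.

```bash
python3 -m pendant '{"gripper":[0,0,0,0,0,0,0,0],"translation":[[0,-0.004,0.005],[0,0,0.010],[0,0,0.013],[0,0,0.013],[0,0,0.013],[0,0,0.010],[0,0,0.005],[0,0,0]],"twist":[[0,0,0],[0,0,0],[0,0,0],[0,0,0],[0,0,0],[0,0,0],[0,0,0],[0,0,0]]}' 
python3 - <<'E'
from h import *
st()
d=camera("top");cv2.imwrite("pics/t3.png",cv2.resize(d["frame"][150:260,190:330,::-1],None,fx=5,fy=5))
E
```

```text
time: 4.5
position: [0.4368, -0.0366, 0.0897]
eef_rot: [-0.001, 0.57, 0.822, -0.0]
contact_force: [-0.5, 0.1, 0.5]
width: -0.0003
finger_force: 0.0
t4.5 sel x-71.2 y-30.5 z89.7 mm | toolx err deg 0.2 tilt 0.06 | F sel [-0.4  0.2] z0.5
```

View pics/t3.png

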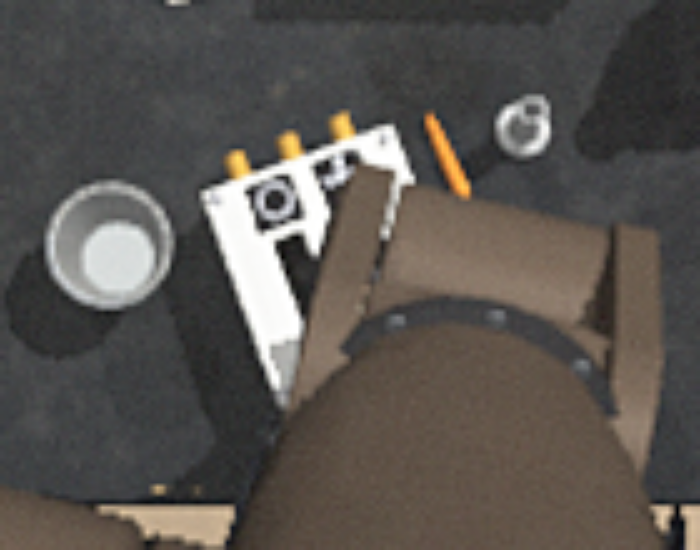

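The arm hides the selector in the top view, though the cup, pen and nozzle are undisturbed. From here I'll use the side camera and forces, moving forward in small steps.

```bash
python3 -m pendant '{"gripper":[0,0,0,0,0,0,0,0],"translation":[[0,0.002,0],[0,0.002,0],[0,0.002,0],[0,0.002,0],[0,0.002,0],[0,0.002,0],[0,0.002,0],[0,0.002,0]],"twist":[[0,0,0],[0,0,0],[0,0,0],[0,0,0],[0,0,0],[0,0,0],[0,0,0],[0,0,0]]}' 
cat >> h.py <<'E'
def lev():
    d=camera("side")
    for x in landmark_of("side","lever")[:2]:
        p=x["point"]; print("lever sel",np.round(S@(p[:2]-C)*1000,1),"z",round(p[2]*1000,1),"score",round(x["score"],2))
    return d
E
python3 - <<'E'
from h import *
st(); lev()
E
```

```text
time: 5.35
position: [0.4522, -0.0314, 0.0903]
eef_rot: [-0.0, 0.57, 0.821, 0.0]
contact_force: [0.1, 0.5, 0.5]
width: -0.0001
finger_force: 0.0
t5.3 sel x-55.0 y-31.0 z90.3 mm | toolx err deg 0.1 tilt 0.01 | F sel [0.3 0.4] z0.5
lever sel [-27.2 -27.7] z 103.9 score 0.69
```

```bash
python3 -m pendant '{"gripper":[0,0,0,0,0,0,0,0],"translation":[[0,0.001,0],[0,0.001,0],[0,0.001,0],[0,0.001,0],[0,0.001,0],[0,0.001,0],[0,0.001,0],[0,0.001,0]],"twist":[[0,0,0],[0,0,0],[0,0,0],[0,0,0],[0,0,0],[0,0,0],[0,0,0],[0,0,0]]}' 
python3 - <<'E'
from h import *
st(); lev()
E
```

```text
time: 6.25
position: [0.4596, -0.0286, 0.0903]
eef_rot: [0.0, 0.57, 0.821, 0.0]
contact_force: [-3.2, -1.4, 2.7]
width: -0.0002
finger_force: 1.6
t6.2 sel x-47.0 y-30.9 z90.3 mm | toolx err deg 0.1 tilt 0.01 | F sel [-3.5 -0.2] z2.7
lever sel [-18.2 -29.6] z 104.9 score 0.44
```

```bash
python3 -m pendant '{"gripper":[0,0,0,0,0,0,0,0],"translation":[[0,0.0015,0],[0,0.0015,0],[0,0.0015,0],[0,0.0015,0],[0,0.0015,0],[0,0.0015,0],[0,0.0015,0],[0,0.0015,0]],"twist":[[0,0,0],[0,0,0],[0,0,0],[0,0,0],[0,0,0],[0,0,0],[0,0,0],[0,0,0]]}' 
python3 - <<'E'
from h import *
st(); d=lev()
cv2.imwrite("pics/s4.png",cv2.resize(d["frame"][130:250,200:350,::-1],None,fx=5,fy=5))
E
```

```text
time: 7.15
position: [0.4709, -0.0244, 0.0903]
eef_rot: [-0.0, 0.57, 0.821, 0.0]
contact_force: [-2.9, -1.4, 2.6]
width: -0.0001
finger_force: 1.3
t7.2 sel x-35.0 y-30.9 z90.3 mm | toolx err deg 0.1 tilt 0.01 | F sel [-3.2 -0.3] z2.6
lever sel [ -9.9 -30.8] z 106.4 score 0.41
lever sel [42.7 19.6] z 65.0 score 0.24
```

View pics/s4.png

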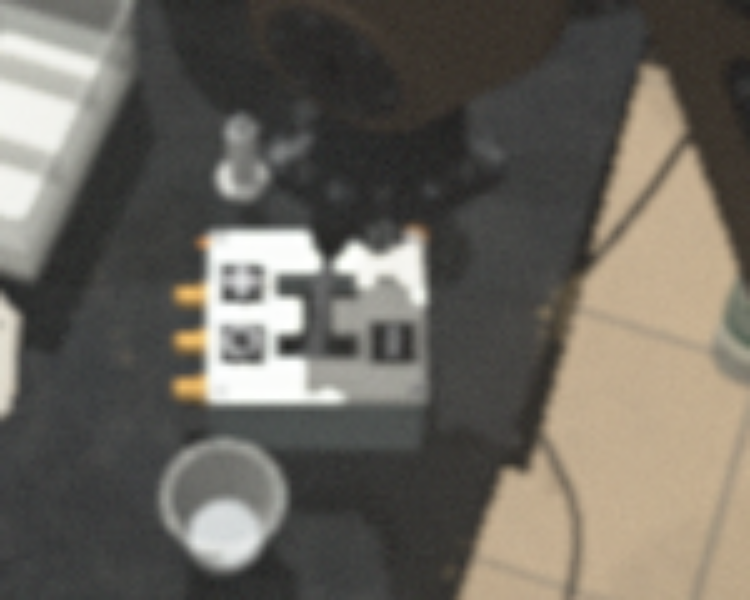

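The stem is at about (328,275), just at the near edge of the cross lane. About 7 mm more centres it.

```bash
python3 -m pendant '{"gripper":[0,0,0,0,0,0,0,0],"translation":[[0,0.001,0],[0,0.001,0],[0,0.001,0],[0,0.001,0],[0,0.001,0],[0,0.001,0],[0,0.001,0],[0,0,0]],"twist":[[0,0,0],[0,0,0],[0,0,0],[0,0,0],[0,0,0],[0,0,0],[0,0,0],[0,0,0]]}' 
python3 - <<'E'
from h import *
st(); d=lev()
E
python3 -m pendant '{"gripper":[0,0,0,0,0,0,0,0],"translation":[[0,-0.008,0],[0,-0.010,0],[-0.006,-0.005,0],[-0.010,0,0],[-0.010,0,0],[-0.010,0,0],[-0.004,0,0],[0,0,0]],"twist":[[0,0,0],[0,0,0],[0,0,0],[0,0,0],[0,0,0],[0,0,0],[0,0,0],[0,0,0]]}' 
python3 - <<'E'
from h import *
st(); d=lev()
cv2.imwrite("pics/s5.png",cv2.resize(d["frame"][130:250,200:350,::-1],None,fx=5,fy=5))
E
```

```text
time: 8.05
position: [0.4774, -0.022, 0.0903]
eef_rot: [0.0, 0.57, 0.821, 0.0]
contact_force: [-2.0, -0.5, 0.5]
width: 0.0001
finger_force: 1.0
t8.1 sel x-28.0 y-30.9 z90.3 mm | toolx err deg 0.1 tilt 0.01 | F sel [-2.   0.2] z0.5
lever sel [ -3.  -31.5] z 108.0 score 0.61
time: 8.95
position: [0.4701, -0.0682, 0.0902]
eef_rot: [0.0, 0.571, 0.821, 0.0]
contact_force: [0.3, -0.1, -0.2]
width: 0.0004
finger_force: 0.0
t8.9 sel x-51.0 y-71.7 z90.2 mm | toolx err deg 0.1 tilt 0.01 | F sel [ 0.3 -0.2] z-0.2
lever sel [ -1.6 -32.2] z 109.0 score 0.6
```

View pics/s5.png

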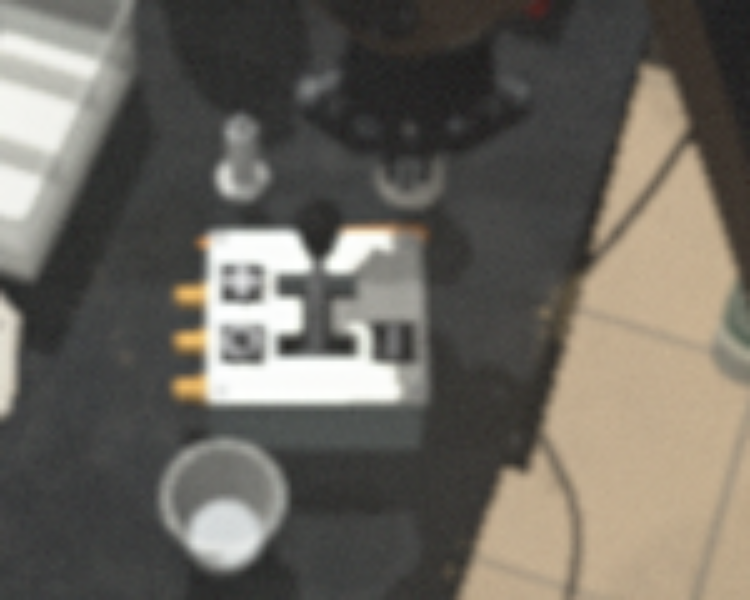

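The knob at (320,225) has its stem centred in the cross lane. Next I'll go to its right side and push left.

```bash
python3 -m pendant '{"gripper":[0,0,0,0,0,0,0,0],"translation":[[0,0.005,0],[0,0.008,0],[0,0.008,0],[0,0.008,0],[0,0.008,0],[0,0.008,0],[0,0.004,0],[0,0,0]],"twist":[[0,0,0],[0,0,0],[0,0,0],[0,0,0],[0,0,0],[0,0,0],[0,0,0],[0,0,0]]}' >/dev/null
python3 -m pendant '{"gripper":[0,0,0,0,0,0,0,0],"translation":[[0.004,0,0],[0.004,0,0],[0.004,0,0],[0.002,0,0],[0.002,0,0],[0.002,0,0],[0.002,0,0],[0.002,0,0]],"twist":[[0,0,0],[0,0,0],[0,0,0],[0,0,0],[0,0,0],[0,0,0],[0,0,0],[0,0,0]]}' 
python3 - <<'E'
from h import *
st(); d=lev()
E
```

```text
time: 10.65
position: [0.5081, -0.0298, 0.0904]
eef_rot: [0.0, 0.57, 0.821, 0.0]
contact_force: [0.6, -3.4, 3.3]
width: 0.0003
finger_force: 1.7
t10.7 sel x-1.9 y-48.9 z90.4 mm | toolx err deg 0.1 tilt 0.04 | F sel [-0.6 -3.4] z3.3
lever sel [ -1.7 -26.6] z 107.1 score 0.46
lever sel [ 53.3 106.9] z 2.6 score 0.29
```

Contact made and the lever is moving. Pushing on to a tip y of about -5.

```bash
python3 -m pendant '{"gripper":[0,0,0,0,0,0,0,0],"translation":[[0.003,0,0],[0.003,0,0],[0.003,0,0],[0.003,0,0],[0.003,0,0],[0.003,0,0],[0.003,0,0],[0.003,0,0]],"twist":[[0,0,0],[0,0,0],[0,0,0],[0,0,0],[0,0,0],[0,0,0],[0,0,0],[0,0,0]]}' 
python3 - <<'E'
from h import *
st(); d=lev()
E
python3 -m pendant '{"gripper":[0,0,0,0,0,0,0,0],"translation":[[0.0025,0,0],[0.0025,0,0],[0.0025,0,0],[0.0025,0,0],[0.0025,0,0],[0.0025,0,0],[0.0025,0,0],[0.0025,0,0]],"twist":[[0,0,0],[0,0,0],[0,0,0],[0,0,0],[0,0,0],[0,0,0],[0,0,0],[0,0,0]]}' 
python3 - <<'E'
from h import *
st(); d=lev()
E
```

```text
time: 11.55
position: [0.4995, -0.007, 0.0903]
eef_rot: [-0.0, 0.57, 0.821, 0.0]
contact_force: [1.6, -2.3, 2.4]
width: -0.0002
finger_force: 1.2
t11.6 sel x-2.2 y-24.5 z90.3 mm | toolx err deg 0.1 tilt 0.01 | F sel [ 0.7 -2.8] z2.4
lever sel [2.5 2.3] z 1.6 score 0.68
lever sel [-2.2 -1.3] z 111.8 score 0.43
time: 12.45
position: [0.4925, 0.0116, 0.0903]
eef_rot: [-0.0, 0.57, 0.821, 0.0]
contact_force: [0.6, -1.3, 1.3]
width: -0.0002
finger_force: 1.1
t12.4 sel x-2.2 y-4.6 z90.3 mm | toolx err deg 0.1 tilt 0.01 | F sel [ 0.1 -1.4] z1.3
lever sel [-1.9 21.5] z 107.6 score 0.53
```

```bash
python3 -m pendant '{"gripper":[0,0,0,0,0,0,0,0],"translation":[[0.0015,0,0],[0.0015,0,0],[0.0015,0,0],[0.0015,0,0],[0.0015,0,0],[0.0015,0,0],[0.0015,0,0],[0.0015,0,0]],"twist":[[0,0,0],[0,0,0],[0,0,0],[0,0,0],[0,0,0],[0,0,0],[0,0,0],[0,0,0]]}' 
python3 - <<'E'
from h import *
st(); d=lev()
cv2.imwrite("pics/s6.png",cv2.resize(d["frame"][130:250,200:350,::-1],None,fx=5,fy=5))
E
```

```text
time: 13.35
position: [0.4883, 0.0228, 0.0903]
eef_rot: [-0.0, 0.57, 0.821, 0.0]
contact_force: [1.2, -2.5, -1.6]
width: 0.0
finger_force: 1.3
t13.3 sel x-2.3 y7.3 z90.3 mm | toolx err deg 0.1 tilt 0.00 | F sel [ 0.2 -2.8] z-1.6
lever sel [-3.4 33.5] z 106.5 score 0.57
```

View pics/s6.png

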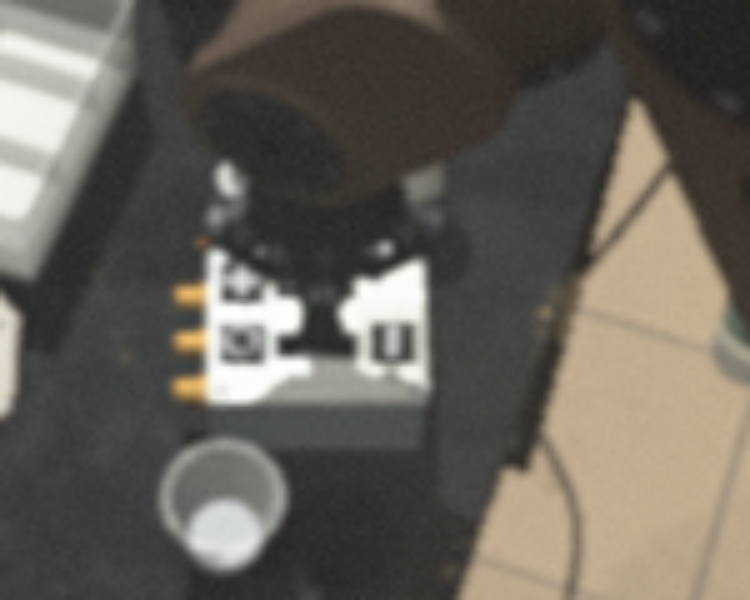

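The knob at about (325,315) is in the left lane at y of about 33. I'll back off, go behind it and then push it forward.

```bash
python3 -m pendant '{"gripper":[0,0,0,0,0,0,0,0],"translation":[[-0.008,0,0],[-0.006,-0.005,0],[0,-0.010,0],[0,-0.010,0],[0,-0.010,0],[0,-0.008,0],[0,-0.002,0],[0,0,0]],"twist":[[0,0,0],[0,0,0],[0,0,0],[0,0,0],[0,0,0],[0,0,0],[0,0,0],[0,0,0]]}' >/dev/null
python3 -m pendant '{"gripper":[0,0,0,0,0,0,0,0],"translation":[[0.004,0,0],[0.008,0,0],[0.010,0,0],[0.010,0,0],[0.006,0,0],[0.002,0,0],[0,0.002,0],[0,0.003,0]],"twist":[[0,0,0],[0,0,0],[0,0,0],[0,0,0],[0,0,0],[0,0,0],[0,0,0],[0,0,0]]}' 
python3 - <<'E'
from h import *
st(); d=lev()
E
python3 -m pendant '{"gripper":[0,0,0,0,0,0,0,0],"translation":[[0,0.003,0],[0,0.003,0],[0,0.003,0],[0,0.003,0],[0,0.003,0],[0,0.003,0],[0,0.003,0],[0,0.001,0]],"twist":[[0,0,0],[0,0,0],[0,0,0],[0,0,0],[0,0,0],[0,0,0],[0,0,0],[0,0,0]]}' 
python3 - <<'E'
from h import *
st(); d=lev()
E
```

```text
time: 15.05
position: [0.4422, 0.033, 0.0903]
eef_rot: [0.0, 0.57, 0.821, 0.0]
contact_force: [-0.1, 0.1, -0.7]
width: -0.0001
finger_force: 0.0
t15.1 sel x-42.0 y33.0 z90.3 mm | toolx err deg 0.1 tilt 0.01 | F sel [-0.1  0.1] z-0.7
lever sel [-1.6 -1.1] z 66.7 score 0.64
lever sel [-1.7 31.9] z 107.0 score 0.4
time: 15.95
position: [0.4626, 0.0409, 0.0903]
eef_rot: [-0.0, 0.57, 0.821, -0.0]
contact_force: [-3.1, 0.4, 1.3]
width: 0.0002
finger_force: 1.2
t15.9 sel x-20.2 y33.2 z90.3 mm | toolx err deg 0.1 tilt 0.01 | F sel [-2.8  1.4] z1.3
lever sel [ 7.4 32. ] z 106.1 score 0.61
```

```bash
python3 -m pendant '{"gripper":[0,0,0,0,0,0,0,0],"translation":[[0,0.0025,0],[0,0.0025,0],[0,0.0025,0],[0,0.0025,0],[0,0.002,0],[0,0.002,0],[0,0.002,0],[0,0.002,0]],"twist":[[0,0,0],[0,0,0],[0,0,0],[0,0,0],[0,0,0],[0,0,0],[0,0,0],[0,0,0]]}' >/dev/null
python3 - <<'E'
from h import *
st(); d=lev()
E
python3 -m pendant '{"gripper":[0,0,0,0,0,0,0,0],"translation":[[0,0.001,0],[0,0.0005,0],[0,0.0005,0],[0,0.0005,0],[0,0.0005,0],[0,0.0005,0],[0,0.0005,0],[0,0,0]],"twist":[[0,0,0],[0,0,0],[0,0,0],[0,0,0],[0,0,0],[0,0,0],[0,0,0],[0,0,0]]}' >/dev/null
python3 - <<'E'
from h import *
st(); d=lev()
E
```

```text
t16.9 sel x-2.3 y33.2 z90.2 mm | toolx err deg 0.1 tilt 0.02 | F sel [-3.  -0.1] z-2.1
t17.8 sel x1.8 y33.2 z90.3 mm | toolx err deg 0.1 tilt 0.01 | F sel [-1.1 -0.9] z-1.8
lever sel [27.1 30.2] z 102.4 score 0.42
```

```bash
python3 -m pendant '{"gripper":[0,0,0,0,0,0,0,0],"translation":[[0,0.0005,0],[0,0.0005,0],[0,0.0005,0],[0,0.0005,0],[0,0,0],[0,0,0],[0,0,0],[0,0,0]],"twist":[[0,0,0],[0,0,0],[0,0,0],[0,0,0],[0,0,0],[0,0,0],[0,0,0],[0,0,0]]}' >/dev/null
python3 - <<'E'
from h import *
st(); d=lev()
cv2.imwrite("pics/s7.png",cv2.resize(d["frame"][130:250,200:350,::-1],None,fx=5,fy=5))
E
```

```text
t18.6 sel x3.7 y33.2 z90.3 mm | toolx err deg 0.1 tilt 0.01 | F sel [-2.   0.2] z-0.9
lever sel [30.2 32.3] z 104.1 score 0.49
```

View pics/s7.png

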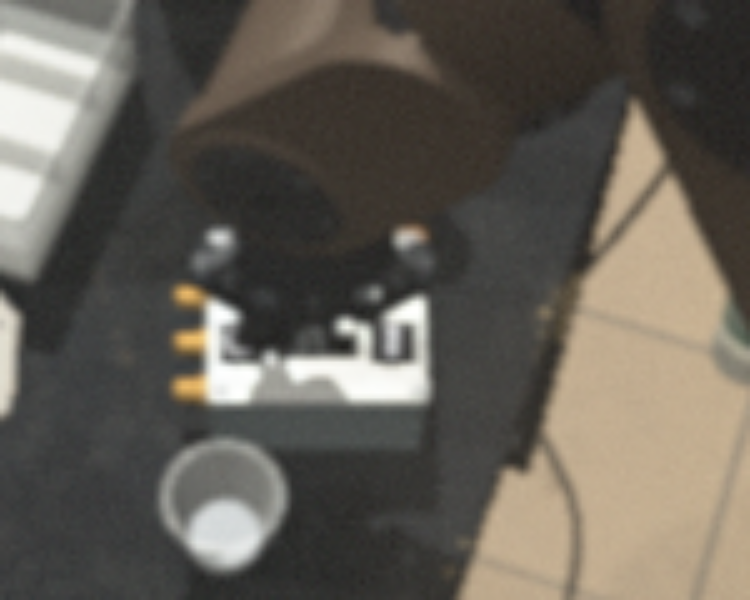

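The knob at (270,325) is leaning over the ring's slot. I'll creep on until the stop shows in the force.

```bash
for i in 1; do python3 -m pendant '{"gripper":[0,0,0,0,0,0,0,0],"translation":[[0,0.0005,0],[0,0.0005,0],[0,0.0005,0],[0,0,0],[0,0,0],[0,0,0],[0,0,0],[0,0,0]],"twist":[[0,0,0],[0,0,0],[0,0,0],[0,0,0],[0,0,0],[0,0,0],[0,0,0],[0,0,0]]}' >/dev/null; done
python3 - <<'E'
from h import *
st(); d=lev()
E
```

```text
t19.6 sel x5.0 y33.2 z90.2 mm | toolx err deg 0.1 tilt 0.03 | F sel [-4.3 -1.1] z-2.9
lever sel [31.5 29.5] z 102.0 score 0.54
```

```bash
python3 -m pendant '{"gripper":[0,0,0,0,0,0,0,0],"translation":[[0,0.0005,0],[0,0.0005,0],[0,0,0],[0,0,0],[0,0,0],[0,0,0],[0,0,0],[0,0,0]],"twist":[[0,0,0],[0,0,0],[0,0,0],[0,0,0],[0,0,0],[0,0,0],[0,0,0],[0,0,0]]}' >/dev/null
python3 - <<'E'
from h import *
st(); d=lev()
E
```

```text
t20.4 sel x5.5 y33.3 z90.1 mm | toolx err deg 0.1 tilt 0.10 | F sel [-7.1 -2.1] z-2.1
lever sel [32.5 30.7] z 100.1 score 0.44
```

The force is rising and the tip is lagging its target, so the lever is at the stop. I'll back off, raise the tool and check.

```bash
python3 -m pendant '{"gripper":[0,0,0,0,0,0,0,0],"translation":[[0,-0.004,0],[0,-0.010,0],[0,-0.010,0],[0,-0.010,-0.005],[0,-0.010,-0.015],[0,-0.005,-0.020],[0,0,-0.020],[0,0,-0.020]],"twist":[[0,0,0],[0,0,0],[0,0,0],[0,0,0],[0,0,0],[0,0,0],[0,0,0],[0,0,0]]}' >/dev/null
python3 -m pendant '{"gripper":[0,0,0,0,0,0,0,0],"translation":[[-0.02,0,-0.02],[-0.03,0,-0.01],[-0.03,0,0],[-0.03,0,0],[-0.03,0,0],[-0.02,0,0],[0,0,0],[0,0,0]],"twist":[[0,0,0],[0,0,0],[0,0,0],[0,0,0],[0,0,0],[0,0,0],[0,0,0],[0,0,0]]}' >/dev/null
python3 - <<'E'
from h import *
st(); d=lev()
cv2.imwrite("pics/s8.png",cv2.resize(d["frame"][130:250,200:350,::-1],None,fx=5,fy=5))
E
```

```text
t22.1 sel x-43.1 y-126.6 z200.4 mm | toolx err deg 0.1 tilt 0.02 | F sel [0.6 0.4] z-0.0
lever sel [35. 32.] z 100.5 score 0.47
```

View pics/s8.png

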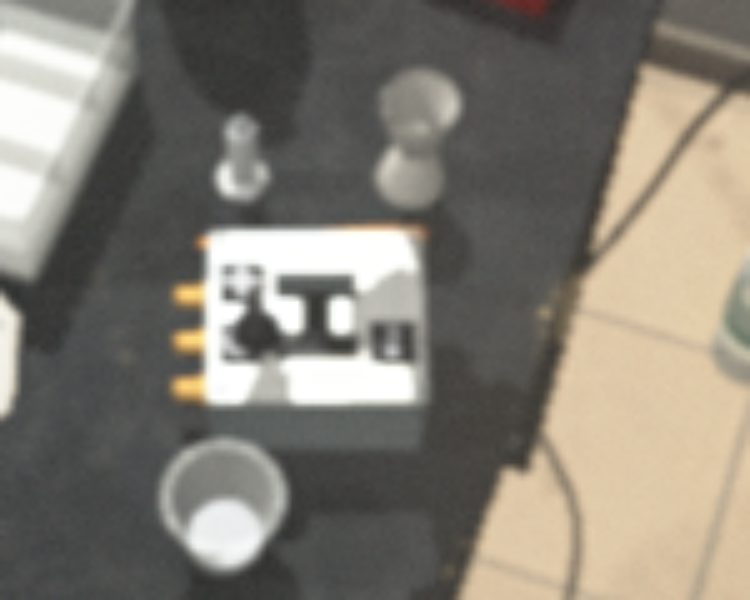

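The knob at (255,325) is fully home in the ring's far-left slot. Knob position is about (35, 32) mm in the selector frame. The bystanders visible in this crop haven't moved, and the arm is clear.

```bash
python3 -c "
from cell import *
print(hand_in())"
```

```text
the job is handed in; nothing more can be done
None
```

I pushed the lever fully home in the ring-tagged (far left) slot and handed the job in at about 22 s. The forces I read while pushing stayed under about 8 N, and the arm ended clear of everything; the hand-in call did not report a verdict.

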